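Hold the wedge home on the coconut opener for screwing

ROBOT

A 7-joint arm with a two-finger parallel gripper is mounted at the origin on the work surface. World frame = base frame: x ahead of the robot, y to its left, z up, the work surface at z = 0. Lengths are in m, angles in rad, forces in N, time in s.
With the tool pointing down it reaches from about 0.425 to 0.875 m from the base axis. Payload 4.7 kg.
Tool frame: the origin (TCP) lies between the finger pads; the fingertips stand 14 mm ahead of it and the grasp point (between the pads) lies 5 mm behind it; z points along the fingers, y is the line along which they close (so a half turn about z gives the same grasp; the last joint's range is limited). The gripper opens to 87 mm and grips with 3 to 60 N. Pads are 19 mm wide; open, the fingers measure 117 mm over their backs; the gripper's body (75 mm by 190 mm) begins 51 mm behind the grasp point.
Start: joints at [-1.188, 0.321, -0.07, 1.45, 0.023, 1.371, -0.057], TCP at [0.234, 0.606, 0.237] pointing down, gripper open.
Joint ranges: [-2.86, 2.86], [-0.3, 2.09], [-1.38, 1.24], [0.06, 2.45], [-1.56, 4.7], [0.09, 2.05], [-2.69, 2.69]. Speed limits (rad/s): [2.57, 2.57, 3.14, 3.14, 3.14, 3.14, 3.14].

INTERFACE

Orientations are given as a rotation vector (axis times angle).
In Python, from bench import ctrl gives the robot as it stands.
- The arm moves only by the tool step_arm, never from a script. Its argument "commands" is a list of rows, each an object with "travel": the shift along the tool's x, y, z in m, a list of three; "turn": the turn, a rotation vector about the tool's x, y, z in degrees, a list of three. A call has 1 to 5 rows; each row is the pose to reach, as a shift and turn from the pose commanded when the call began, along the tool's axes at that moment; what a row does not reach only later rows make up. A row lasts 1/10 s, in which the tool goes at most 50 mm and 8.59 degrees, less where a joint would pass 70% of its speed; a pose out of reach is approached as far as the arm can. A call with a gripper value outside its range is refused whole. "gripper" is the opening, from 0 (shut) to 1 (fully open), set as the call begins (left out, the last holds). The fingers move at their own pace and stop on an object; "force" is the grip in N (left out, the last holds). Time passes only in rows, so rows that repeat a pose let the fingers close. It gives the time, the measured TCP pose, the force, the opening and the grip force at its end, in the units of the state.
- ctrl.get_state(): the state, without advancing time (a new reading comes with each control period).
- ctrl.get_image(name): name is "side" or "top" or "wrist"; returns the picture (420x560x3 uint8, red, green, blue); there is no depth.
- ctrl.camera_model(name): a dict with "fx", "fy", "cx", "cy" (pixels), "k1" (the pictures are not rectified: a ray, as slopes to the right and down, at radius r is drawn at 1 + k1 r^2 times it, then the intrinsics apply), "R" (3x3) and "t" (3): a world point X has camera coordinates R X + t; the wrist camera has in their place "T_tool_cam" (4x4, takes a point from camera to tool coordinates, whose origin is the TCP and whose axes are the flange's). Camera axes: x right, y down, z forward; pixel columns grow to the right and rows downward; lengths in m; the calibration is good to about 2 mm. A picture is of the moment at which its call begins: read the wrist's pose just before it. camera_model takes no time and is no camera call.
- ctrl.close_job(): hands the job in; it is judged then, once.
The state is a dict: "time": time; "joint_positions": joint angles; "qd": joint speeds; "joint_torque": joint torques, N m; "position": TCP position; "tool_rot": TCP orientation; "ft_force": force on the tool from outside, world axes, zero at the start; "torque": the same for the moment, N m; "grip_width": opening from 0.0 (shut) to 1.0 (fully open); "grip_force": force on a finger pad.
Only numpy, scipy, OpenCV 4.12 (cv2) and the standard library are available. Lean on these libraries where they do the work, as an engineer would, in place of code of your own. Each camera call takes 0.05 s, during which the arm holds its last target. There are 200 camera calls.

TASK

The wooden wedge is about to be screwed to the steel bed of the coconut opener from below: set it flat on the bed in the corner between the fence and the right-hand side of the stop block (right as the robot sees it), with its tall back flat against the fence, its sloping face towards the robot and its end touching the stop block. Then hold it there with one firm diagonal push, down and towards the fence together, so that it is pressed against the bed and the fence at the same time; the program finishes while still holding that push, without letting go. Leave the offcut, the coconut and the screwdriver where they are.

Things in the scene. Friction and masses are not known exactly. Their poses are not given: they have to be found in the camera images.
- wedge: Loose wooden wedge, 0.1-0.2 kg, upright on the table left or right of the opener. 70 mm deep (x), 60 mm long (y), 60 mm high. Origin: centre of underside. Upright back at x=+35 mm; flat top from x=+15 to +35 mm at z=60; from there a 44 degree slope falls to a 12 mm high toe at x=-35 (slope's middle: x=-10, z=36). Flat ends at y=+30 and -30 mm can be gripped from above.
- wedge_back (a point): Point in the middle of the wedge's upright back face: x = +35, y = 0, z = 30 mm in the wedge's frame.
- wedge_left (a point): Point on the wedge's +y end face: x = 0, y = +30, z = 20 mm in the wedge's frame. This is the end that goes against the stop block.
- bed: Fixed dark steel bed of the coconut opener: flat plate 220 mm (x) by 240 mm (y) on feet, top 40 mm above the table. Origin: centre of underside, at table height; x points away from the robot to the fence, y left; turned up to 0.2 rad. A 75 mm high pivot stands at x=125, y=116 mm, its lever folded back away from the robot. The wedge slides on steel with friction about 0.35.
- fence: Fixed upright steel plate along the bed's far side, 10 mm thick (x), 240 mm long (y), 50 mm high, axes as the bed's. Origin: centre of its underside, on the bed top; the face towards the robot is at x = -5 mm.
- stop: Fixed bright steel stop block on the bed, touching the fence, 50 mm (x) by 40 mm (y) by 40 mm high, axes as the bed's; its place along the fence varies. Origin: centre of its underside, on the bed top; its right-hand face, which the wedge must touch, is at y = -20 mm.
- offcut: Bystander: plain rectangular wooden block 75 x 60 x 45 mm on the table, the same wood as the wedge; leave it. Origin: centre of the underside.
- coconut: Bystander: green coconut, about 130 mm across and 150 mm high, standing on the table at the far right. Origin: its underside.
- screwdriver: Bystander: screwdriver lying on the table at the far left, under 250 mm long. Origin: at its middle, on the underside.

How it is judged:
By the outcome, as a careful person would: the job done as asked, in the order asked, and still so for the second after the job is handed in, while the arm keeps its last pose, push and grip.
It also fails if it takes over 67 s, if anything falls off the work surface, if the arm or the gripper's body presses on something with over 40 N, if the wrist force passes 120 N, or if a joint passes its speed limit or range.

## Working session

There is one attempt and no reset: what is moved stays moved. The work goes in short steps, Python scripts to look and compute and a tool call to move; the robot and the scene stay as the last step left them, time stands still between calls to the robot, and variables do not carry over. Pictures are saved under pics/ and viewed, at most 10 in all, crops included, and the job is handed in when it is done.

Besides the shell and the picture viewer there is one more tool, called after "Request:" by a JSON object that holds its "name" and its "arguments", one argument or row to a line. step_arm: Moves the arm, as the interface text tells. Its arguments: {"type":"object","properties":{"commands":{"type":"array"},"gripper":{"type":"number"},"force":{"type":"number"}},"required":["commands"]}

```bash
mkdir -p pics; ls
python3 - <<'E'
from bench import ctrl
import cv2,json
s=ctrl.get_state();print({k:s[k] for k in('time','position','tool_rot','ft_force','grip_width')})
for n in('top','side'):
    cv2.imwrite(f'pics/{n}0.png',ctrl.get_image(n)[...,::-1]); 
for n in('top','side','wrist'):print(n,ctrl.camera_model(n))
E
```

```text
pics
{'time': 0.0, 'position': array([0.23417271, 0.60579104, 0.23543507]), 'tool_rot': array([-5.75913426e-01, -3.08808769e+00,  2.98972061e-03]), 'ft_force': array([-0.0389263 ,  1.2213464 ,  0.00497386]), 'grip_width': 0.9992144936145403}
top {'fx': 511.5497940342855, 'fy': 511.5497940342855, 'cx': 278.29150919190164, 'cy': 204.69059451338015, 'k1': 0.003733440342500605, 'R': array([[ 0.01811925, -0.99978738,  0.00984353],
       [-0.99671487, -0.0188391 , -0.07876905],
       [ 0.07893775, -0.00838395, -0.99684429]]), 't': array([2.00107084e-04, 5.25378708e-01, 1.17436639e+00])}
side {'fx': 449.9198592477668, 'fy': 449.9198592477668, 'cx': 282.03839565987874, 'cy': 207.07831906423877, 'k1': -0.13509694578616263, 'R': array([[ 0.93408664, -0.35649603,  0.0198173 ],
       [-0.17743021, -0.51163339, -0.84068412],
       [ 0.30983975,  0.78175562, -0.54116308]]), 't': array([-0.50288268,  0.14388487,  1.11688523])}
wrist {'fx': 329.53454973703197, 'fy': 329.53454973703197, 'cx': 274.7612251628021, 'cy': 209.6205418358931, 'k1': -0.07225930860687702, 'T_tool_cam': array([[ 1.05607751e-03, -9.58261913e-01, -2.85889821e-01,
         7.70513769e-02],
       [ 9.99999442e-01,  1.00271003e-03,  3.33058695e-04,
         1.89527723e-03],
       [-3.24928716e-05, -2.85890013e-01,  9.58262438e-01,
        -1.49280167e-01],
       [ 0.00000000e+00,  0.00000000e+00,  0.00000000e+00,
         1.00000000e+00]])}
```

View pics/top0.png

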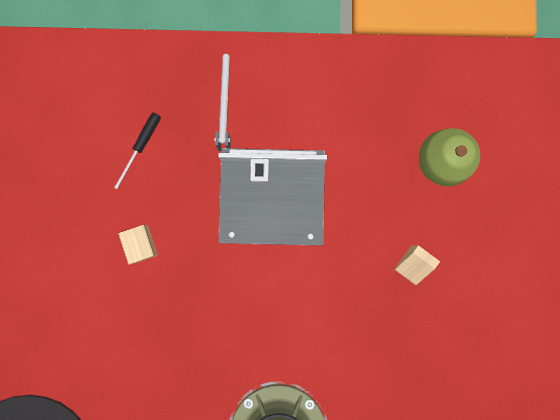

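View pics/side0.png

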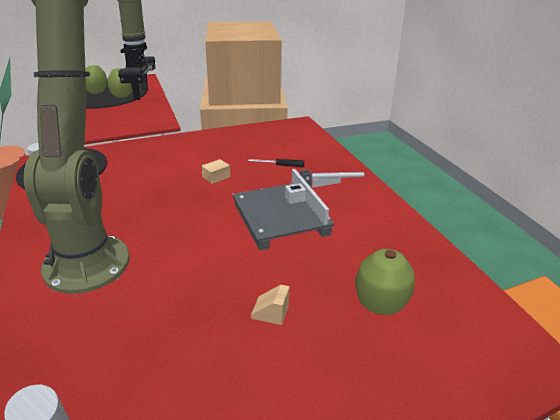

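```bash
cat > h.py <<'E'
import numpy as np, cv2
from scipy.spatial.transform import Rotation as Ro
from bench import ctrl
def cam(n,st=None):
    m=ctrl.camera_model(n)
    if n=='wrist':
        T=np.eye(4);T[:3,:3]=Ro.from_rotvec(st['tool_rot']).as_matrix();T[:3,3]=st['position']
        E=np.linalg.inv(T@m['T_tool_cam']);m['R']=E[:3,:3];m['t']=E[:3,3]
    return m
def ray(m,px):
    K=np.array([[m['fx'],0,m['cx']],[0,m['fy'],m['cy']],[0,0,1]])
    p=cv2.undistortPoints(np.array(px,float).reshape(-1,1,2),K,np.array([m['k1'],0,0,0.]))[:,0]
    d=np.c_[p,np.ones(len(p))]@m['R']
    return -m['R'].T@m['t'],d
def plane(m,px,z):
    c,d=ray(m,px); return c+d*((z-c[2])/d[:,2])[:,None]
def proj(m,X):
    K=np.array([[m['fx'],0,m['cx']],[0,m['fy'],m['cy']],[0,0,1]])
    return cv2.projectPoints(np.array(X,float).reshape(-1,1,3),cv2.Rodrigues(m['R'])[0],m['t'],K,np.array([m['k1'],0,0,0.]))[0][:,0]
E
python3 - <<'E'
from h import *
t=cv2.imread('pics/top0.png');s=cv2.imread('pics/side0.png')
z=lambda i,x,y,w,h,k:cv2.resize(i[y:y+h,x:x+w],None,fx=k,fy=k,interpolation=cv2.INTER_CUBIC)
a=z(t,390,240,60,50,6);b=z(s,240,275,60,50,6);c=z(t,210,135,130,120,4.8)
o=np.zeros((600,1000,3),'u1')
o=np.zeros((600,800,3),np.uint8);a=cv2.resize(a,(288,240));b=cv2.resize(b,(288,240));c=z(t,215,140,115,115,4.4)
o[:240,:288]=a;o[250:490,:288]=b;o[:c.shape[0],290:290+c.shape[1]]=c
cv2.imwrite('pics/z.png',o)
m=cam('top');print(plane(m,[[417,265],[137,244]],.03))
print(plane(m,[[232,235],[311,237],[219,243],[324,245]],.04))
E
```

```text
[[ 0.39134334 -0.31178564  0.03      ]
 [ 0.4278522   0.33287997  0.03      ]]
[[ 0.45228024  0.11461566  0.04      ]
 [ 0.45101902 -0.06609712  0.04      ]
 [ 0.43351604  0.14379054  0.04      ]
 [ 0.43331099 -0.0960683   0.04      ]]
```

View pics/z.png

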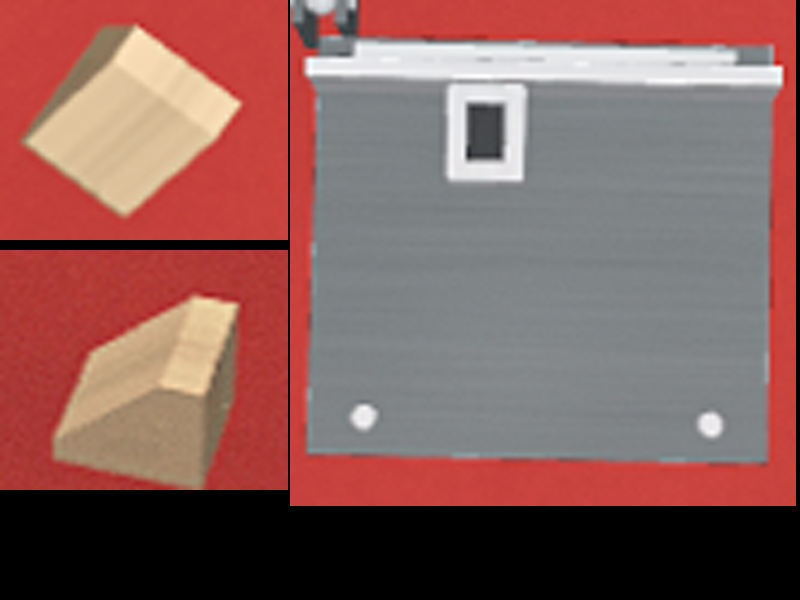

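```bash
cat > est.py <<'E'
from h import *
m=cam('top')
w=lambda p:np.array(p)/4.8+[390,240]
b=lambda p:(np.array(p,float)-[290,0])/4.4+[215,140]
B=plane(m,w([[135,26],[241,103]]),.06);T=plane(m,w([[25,142],[125,215]]),.012)
print(B,T,np.linalg.norm(B[0]-B[1]),np.linalg.norm(B.mean(0)[:2]-T.mean(0)[:2]))
d=B.mean(0)-T.mean(0);print('yaw',np.degrees(np.arctan2(d[1],d[0])),np.degrees(np.arctan2(*( (B[0]-B[1])[:2]*[-1,1]))), 'ctr',(B.mean(0)+T.mean(0))/2)
F=plane(m,b([[306,76],[782,86]]),.09);N=plane(m,b([[306,453],[768,463]]),.04);S=plane(m,b([[447,85],[525,85],[523,181],[448,181]]),.08)
print(F,N,S,sep='\n')
for P in(F,N):e=P[0]-P[1];print('bed yaw',np.degrees(np.arctan2(-e[0],e[1])),np.linalg.norm(e))
E
python3 est.py
```

```text
[[ 0.43620025 -0.30605599  0.06      ]
 [ 0.40119363 -0.35561225  0.06      ]] [[ 0.37918884 -0.2658209   0.012     ]
 [ 0.34486698 -0.3144365   0.012     ]] 0.06067360420212318 0.0697732758564083
yaw -35.68972306241652 -35.23744613690746 ctr [ 0.39036243 -0.31048141  0.036     ]
[[ 0.62258893  0.14446474  0.09      ]
 [ 0.62224997 -0.09528028  0.09      ]]
[[ 0.43360445  0.14462211  0.04      ]
 [ 0.43277797 -0.09524216  0.04      ]]
[[0.62110235 0.07394694 0.08      ]
 [0.62188676 0.03435162 0.08      ]
 [0.57278043 0.03439999 0.08      ]
 [0.57204537 0.07234467 0.08      ]]
bed yaw -0.08100789975681277 0.23974525939548103
bed yaw -0.1974180175444972 0.23986569535601612
```

```bash
cat >> h.py <<'E'
def down(yaw_y,tilt=0):
    """tool down, tool y at world angle yaw_y (deg); tilt (deg) leans the tip away from tool x"""
    a=np.radians(yaw_y);y=np.array([np.cos(a),np.sin(a),0]);z=np.array([0,0,-1.]);x=np.cross(y,z)
    return np.c_[x,y,z]@Ro.from_euler('y',-tilt,degrees=True).as_matrix()
def rel(p,R):
    s=ctrl.get_state();R0=Ro.from_rotvec(s['tool_rot']).as_matrix()
    print('t',s['time'],'travel',np.round(R0.T@(np.array(p)-s['position']),4),'turn',np.round(Ro.from_matrix(R0.T@R).as_rotvec(degrees=True),2))
E
python3 -c "
from h import *
rel([.5,.2,.24],down(54.5));rel([.5,-.1,.24],down(54.5));rel([.395,-.314,.2],down(54.5))"
```

```text
t 0.1 travel [-0.3942 -0.2828 -0.0039] turn [-0.1   0.02 14.37]
t 0.1 travel [-0.5023 -0.5626 -0.0034] turn [-0.1   0.02 14.37]
t 0.1 travel [-0.4815 -0.8     0.037 ] turn [-0.1   0.02 14.37]
```

Request:
{"name": "step_arm", "arguments": {
  "commands": [
    {"travel": [-0.04,-0.028,0],"turn": [0,0,3]},
    {"travel": [-0.08,-0.056,0],"turn": [0,0,6]},
    {"travel": [-0.12,-0.085,0],"turn": [0,0,9]},
    {"travel": [-0.16,-0.114,0],"turn": [0,0,12]},
    {"travel": [-0.2,-0.143,0],"turn": [0,0,14.4]}
  ]
}}

```text
time: 0.6
position: [0.37, 0.3988, 0.2362]
tool_rot: [-0.961, -2.991, 0.001]
ft_force: [0.6, -0.5, -0.3]
grip_width: 1.0
grip_force: 0.0
```

```bash
python3 -c "
from h import *
s=ctrl.get_state();print(s['position'],s['tool_rot'],s['joint_positions'])
rel([.5,.2,.24],down(54.5));rel([.5,-.1,.24],down(54.5));rel([.395,-.314,.2],down(54.5))"
```

```text
[0.3700248  0.39878777 0.23621289] [-9.61290502e-01 -2.99074455e+00  5.29618779e-04] [-0.95173628  0.09562319  0.08575979  1.72031299 -0.00844269  1.32638487
  0.08449176]
t 0.6 travel [-0.2215 -0.0858 -0.0038] turn [-0.02 -0.   -0.14]
t 0.6 travel [-0.3963 -0.3296 -0.0037] turn [-0.02 -0.   -0.14]
t 0.6 travel [-0.4356 -0.5647  0.0364] turn [-0.02 -0.   -0.14]
```

Request:
{"name": "step_arm", "arguments": {
  "commands": [
    {"travel": [-0.045,-0.017,0],"turn": [0,0,0]},
    {"travel": [-0.09,-0.035,0],"turn": [0,0,0]},
    {"travel": [-0.135,-0.055,0],"turn": [0,0,0]},
    {"travel": [-0.175,-0.08,0],"turn": [0,0,0]},
    {"travel": [-0.21,-0.11,0],"turn": [0,0,0]}
  ]
}}

```text
time: 1.1
position: [0.4772, 0.187, 0.2362]
tool_rot: [0.96, 2.991, -0.0]
ft_force: [1.0, -0.1, 0.8]
grip_width: 1.0
grip_force: 0.0
```

Request:
{"name": "step_arm", "arguments": {
  "commands": [
    {"travel": [-0.03,-0.038,0],"turn": [0,0,0]},
    {"travel": [-0.06,-0.076,0],"turn": [0,0,0]},
    {"travel": [-0.09,-0.114,0],"turn": [0,0,0]},
    {"travel": [-0.12,-0.152,0],"turn": [0,0,0]},
    {"travel": [-0.15,-0.19,0],"turn": [0,0,0]}
  ]
}}

```text
time: 1.6
position: [0.4875, -0.0544, 0.2364]
tool_rot: [-0.958, -2.992, -0.001]
ft_force: [1.5, -0.8, -0.7]
grip_width: 0.999
grip_force: 0.0
```

```bash
python3 -c "
from h import *
s=ctrl.get_state();print(s['position'],s['tool_rot'],s['joint_positions'])
rel([.395,-.314,.2],down(54.5))"
```

```text
[ 0.48746514 -0.0544255   0.23641067] [-9.58245812e-01 -2.99181490e+00 -8.09443828e-04] [-0.47974041 -0.03920776  0.52803213  1.852079    0.01984003  1.32336236
  0.99396471]
t 1.6 travel [-0.0756 -0.265   0.0363] turn [ 0.03 -0.01 -0.02]
```

Request:
{"name": "step_arm", "arguments": {
  "commands": [
    {"travel": [-0.015,-0.045,0],"turn": [0,0,0]},
    {"travel": [-0.03,-0.09,0],"turn": [0,0,0]},
    {"travel": [-0.045,-0.135,0],"turn": [0,0,0]},
    {"travel": [-0.06,-0.18,0],"turn": [0,0,0]},
    {"travel": [-0.07,-0.225,0.0],"turn": [0,0,0]}
  ]
}}

```text
time: 2.1
position: [0.4133, -0.2781, 0.2364]
tool_rot: [0.959, 2.991, 0.0]
ft_force: [1.3, -0.3, 0.5]
grip_width: 0.998
grip_force: 0.0
```

```bash
python3 -c "
from h import *
s=ctrl.get_state();print(s['position'],s['tool_rot'],s['joint_positions'])
rel([.395,-.314,.2],down(54.5))"
```

```text
[ 0.41328015 -0.27809848  0.23644407] [9.58526663e-01 2.99133383e+00 2.84226301e-04] [-0.26153269 -0.03508755  0.79319175  1.84282329  0.02550677  1.32308047
  1.4757078 ]
t 2.1 travel [-0.006  -0.0399  0.0364] turn [ 0.02  0.02 -0.03]
```

Settle above the wedge and look with the wrist camera.

Request:
{"name": "step_arm", "arguments": {
  "commands": [
    {"travel": [-0.006,-0.038,0.018],"turn": [0,0,0]},
    {"travel": [-0.006,-0.038,0.036],"turn": [0,0,0]},
    {"travel": [-0.006,-0.038,0.036],"turn": [0,0,0]},
    {"travel": [-0.006,-0.038,0.036],"turn": [0,0,0]}
  ]
}}

```text
time: 2.5
position: [0.3972, -0.3099, 0.2004]
tool_rot: [-0.957, -2.991, -0.001]
ft_force: [0.3, 0.4, 0.1]
grip_width: 1.004
grip_force: 0.0
```

Run:
```python
from h import *
s=ctrl.get_state();im=ctrl.get_image('wrist')[...,::-1].copy();m=cam('wrist',s)
print(s['position'],s['joint_positions'])
a=np.radians(-35.5);R=np.array([[np.cos(a),-np.sin(a),0],[np.sin(a),np.cos(a),0],[0,0,1]])
P=np.array([[.035,.03,.06],[.035,-.03,.06],[.015,.03,.06],[.015,-.03,.06],[-.035,.03,.012],[-.035,-.03,.012],[-.035,.03,0],[-.035,-.03,0]])@R.T+[.3904,-.3105,0]
q=proj(m,P);print(np.round(q,1))
for p in q:cv2.circle(im,tuple(int(v) for v in np.round(p)),2,(255,0,0),-1)
cv2.imwrite('pics/w1.png',im)
```

```text
[ 0.39721523 -0.30990194  0.20044279] [-0.21761186  0.01744659  0.84592518  1.88096315 -0.01383504  1.25006934
  1.58433398]
[[299.5 231.2]
 [235.5 231.1]
 [300.  210.8]
 [234.7 210.7]
 [297.6 150.1]
 [238.7 150.1]
 [296.9 148.9]
 [239.9 148.8]]
```

View pics/w1.png

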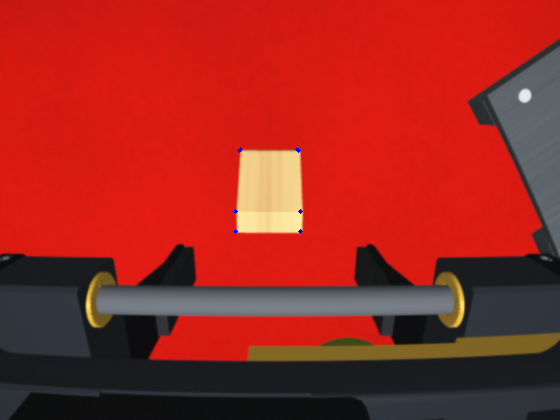

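```bash
python3 -c "
from h import *
rel([.3955,-.3138,.029],down(54.5))"
```

```text
t 2.55 travel [-0.0003 -0.0046  0.172 ] turn [0.02 0.02 0.08]
```

Request:
{"name": "step_arm", "arguments": {
  "commands": [
    {"travel": [0,-0.0045,0.04]},
    {"travel": [0,-0.0045,0.08]},
    {"travel": [0,-0.0045,0.115]},
    {"travel": [0,-0.0045,0.135]},
    {"travel": [0,-0.0045,0.135]}
  ]
}}

```text
$.commands[0]: bad value
```

```bash
python3 -c "
from h import *
rel([.3955,-.3138,.029],down(54.5))"
```

```text
t 2.55 travel [-0.0003 -0.0046  0.172 ] turn [0.02 0.02 0.08]
```

Request:
{"name": "step_arm", "arguments": {
  "commands": [
    {"travel": [0,-0.0045,0.04],"turn": [0,0,0]},
    {"travel": [0,-0.0045,0.08],"turn": [0,0,0]},
    {"travel": [0,-0.0045,0.115],"turn": [0,0,0]},
    {"travel": [0,-0.0045,0.135],"turn": [0,0,0]},
    {"travel": [0,-0.0045,0.135],"turn": [0,0,0]}
  ]
}}

```text
time: 3.05
position: [0.3937, -0.3123, 0.0636]
tool_rot: [-0.953, -2.988, -0.001]
ft_force: [-0.9, 0.2, 0.2]
grip_width: 1.006
grip_force: 0.0
```

```bash
python3 -c "
from h import *
rel([.3955,-.3138,.029],down(54.5))"
```

```text
t 3.05 travel [-0.0025 -0.0001  0.0346] turn [-0.06 -0.27  0.11]
```

Request:
{"name": "step_arm", "arguments": {
  "commands": [
    {"travel": [-0.002,0,0.02],"turn": [0,0,0]},
    {"travel": [-0.002,0,0.0345],"turn": [0,0,0]},
    {"travel": [-0.002,0,0.0345],"turn": [0,0,0]}
  ]
}}

```text
time: 3.35
position: [0.3959, -0.3146, 0.0305]
tool_rot: [-0.956, -2.991, -0.001]
ft_force: [-0.5, -0.5, 0.6]
grip_width: 0.999
grip_force: 0.0
```

Request:
{"name": "step_arm", "arguments": {
  "commands": [
    {"travel": [0,0,0],"turn": [0,0,0]},
    {"travel": [0,0,0],"turn": [0,0,0]},
    {"travel": [0,0,0],"turn": [0,0,0]},
    {"travel": [0,0,0],"turn": [0,0,0]},
    {"travel": [0,0,0],"turn": [0,0,0]}
  ],
  "gripper": 0,
  "force": 25
}}

```text
time: 3.85
position: [0.3964, -0.3156, 0.0315]
tool_rot: [0.958, 2.991, 0.0]
ft_force: [-0.5, 0.2, 2.3]
grip_width: 0.689
grip_force: 25.0
```

Request:
{"name": "step_arm", "arguments": {
  "commands": [
    {"travel": [0,0,0],"turn": [0,0,0]},
    {"travel": [0,0,0],"turn": [0,0,0]},
    {"travel": [0,0,0],"turn": [0,0,0]},
    {"travel": [0,0,0],"turn": [0,0,0]}
  ]
}}

```text
time: 4.25
position: [0.3964, -0.3157, 0.0315]
tool_rot: [0.958, 2.991, 0.001]
ft_force: [-0.9, 1.1, 6.2]
grip_width: 0.688
grip_force: 25.0
```

```bash
python3 -c "
from h import *
rel([.39,-.31,.2],down(54.5))"
```

```text
t 4.25 travel [ 0.0084  0.001  -0.1685] turn [ 0.03  0.02 -0.03]
```

Request:
{"name": "step_arm", "arguments": {
  "commands": [
    {"travel": [0,0,-0.03],"turn": [0,0,0]},
    {"travel": [0,0,-0.07],"turn": [0,0,0]},
    {"travel": [0,0,-0.11],"turn": [0,0,0]},
    {"travel": [0,0,-0.14],"turn": [0,0,0]},
    {"travel": [0,0,-0.14],"turn": [0,0,0]}
  ]
}}

```text
time: 4.75
position: [0.3981, -0.3172, 0.1748]
tool_rot: [0.956, 2.985, -0.0]
ft_force: [-0.4, -0.5, -1.5]
grip_width: 0.688
grip_force: 25.0
```

```bash
python3 -c "
from h import *
rel([.591,-.018,.16],down(90))"
```

```text
t 4.75 travel [0.017  0.3555 0.0155] turn [ -0.     0.44 -35.53]
```

Request:
{"name": "step_arm", "arguments": {
  "commands": [
    {"travel": [0.003,0.035,0],"turn": [0,0,-4]},
    {"travel": [0.005,0.08,0],"turn": [0,0,-9]},
    {"travel": [0.008,0.12,0],"turn": [0,0,-14]},
    {"travel": [0.01,0.16,0],"turn": [0,0,-19]},
    {"travel": [0.012,0.2,0],"turn": [0,0,-24]}
  ]
}}

```text
time: 5.25
position: [0.5022, -0.1441, 0.1695]
tool_rot: [-0.31, -3.124, -0.0]
ft_force: [0.6, -1.1, -0.7]
grip_width: 0.686
grip_force: 25.0
```

```bash
python3 -c "
from h import *
rel([.591,-.018,.16],down(90))"
```

```text
t 5.25 travel [-0.0623  0.1411  0.0093] turn [  0.02  -0.12 -11.32]
```

Request:
{"name": "step_arm", "arguments": {
  "commands": [
    {"travel": [-0.018,0.042,0],"turn": [0,0,-4]},
    {"travel": [-0.036,0.085,0],"turn": [0,0,-8]},
    {"travel": [-0.054,0.12,0],"turn": [0,0,-11.3]},
    {"travel": [-0.058,0.132,0.005],"turn": [0,0,-11.3]},
    {"travel": [-0.058,0.132,0.005],"turn": [0,0,-11.3]}
  ]
}}

```text
time: 5.75
position: [0.585, -0.0255, 0.1633]
tool_rot: [-0.0, -3.137, 0.001]
ft_force: [-0.8, 0.0, -0.9]
grip_width: 0.689
grip_force: 25.0
```

Request:
{"name": "step_arm", "arguments": {
  "commands": [
    {"travel": [0,0,0],"turn": [0,0,0]},
    {"travel": [0,0,0],"turn": [0,0,0]}
  ]
}}

```text
time: 5.95
position: [0.5846, -0.0306, 0.1658]
tool_rot: [-0.012, -3.141, 0.001]
ft_force: [0.3, 0.5, -0.8]
grip_width: 0.69
grip_force: 25.0
```

Run:
```python
from h import *
rel([.590,-.016,.076],down(89.9))
s=ctrl.get_state();im=ctrl.get_image('wrist')[...,::-1].copy();m=cam('wrist',s)
print(s['position'],Ro.from_rotvec(s['tool_rot']).as_matrix()[:,1],s['joint_positions'])
q=proj(m,[[.622,.034,.04],[.622,-.095,.09],[.572,.034,.08],[.572,.034,.04],[.433,-.095,.04]]);print(np.round(q,1))
for p in q:cv2.circle(im,tuple(int(v) for v in np.round(p)),2,(255,0,0),-1)
cv2.imwrite('pics/w2.png',im)
```

```text
t 5.95 travel [-0.0053  0.0147  0.0898] turn [-0.04 -0.05 -0.33]
[ 0.58463105 -0.03061258  0.16577744] [ 7.59074959e-03  9.99970932e-01 -7.17996595e-04] [-0.50304479  0.25443208  0.59472067  1.72773378 -0.15067419  1.20637453
  1.69397188]
[[345.3 243.1]
 [188.6 269.2]
 [360.  201.1]
 [348.5 189. ]
 [187.2  12.3]]
```

View pics/w2.png

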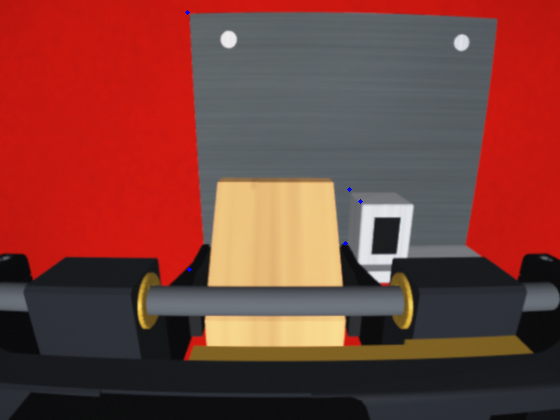

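Request:
{"name": "step_arm", "arguments": {
  "commands": [
    {"travel": [-0.003,0.008,0.02],"turn": [0,0,-0.4]},
    {"travel": [-0.005,0.008,0.05],"turn": [0,0,-0.4]},
    {"travel": [-0.005,0.008,0.075],"turn": [0,0,-0.4]},
    {"travel": [-0.005,0.008,0.085],"turn": [0,0,-0.4]},
    {"travel": [-0.005,0.008,0.085],"turn": [0,0,-0.4]}
  ]
}}

```text
time: 6.5
position: [0.5894, -0.0211, 0.0801]
tool_rot: [0.002, -3.139, 0.001]
ft_force: [-0.2, -0.1, -0.9]
grip_width: 0.688
grip_force: 25.0
```

Request:
{"name": "step_arm", "arguments": {
  "commands": [
    {"travel": [0,0,0.003],"turn": [0,0,0]},
    {"travel": [0,0,0.005],"turn": [0,0,0]},
    {"travel": [0,0,0.005],"turn": [0,0,0]}
  ]
}}

```text
time: 6.8
position: [0.5913, -0.0201, 0.0769]
tool_rot: [-0.005, 3.14, 0.001]
ft_force: [-0.2, -1.2, -0.7]
grip_width: 0.692
grip_force: 25.0
```

```bash
python3 -c "
from h import *
rel([.590,-.022,.0715],down(89.9));print(ctrl.get_state()['ft_force'])"
```

```text
t 6.8 travel [ 0.0013 -0.0019  0.0054] turn [0.02 0.08 0.26]
[-0.23582632 -1.15245566 -0.72141263]
```

Request:
{"name": "step_arm", "arguments": {
  "commands": [
    {"travel": [0.001,-0.003,0.002],"turn": [0,0,0]},
    {"travel": [0.001,-0.003,0.004],"turn": [0,0,0]},
    {"travel": [0.001,-0.003,0.004],"turn": [0,0,0]}
  ]
}}

```text
time: 7.1
position: [0.5895, -0.0232, 0.0719]
tool_rot: [0.004, -3.141, -0.0]
ft_force: [-0.1, -0.6, -1.3]
grip_width: 0.684
grip_force: 25.0
```

Request:
{"name": "step_arm", "arguments": {
  "commands": [
    {"travel": [0,0,0.001],"turn": [0,0,0]},
    {"travel": [0,0,0.001],"turn": [0,0,0]}
  ]
}}

```text
time: 7.3
position: [0.59, -0.0231, 0.0715]
tool_rot: [-0.005, 3.141, 0.0]
ft_force: [-1.8, -0.9, 3.0]
grip_width: 0.685
grip_force: 25.0
```

Request:
{"name": "step_arm", "arguments": {
  "commands": [
    {"travel": [0,0,0.001],"turn": [0,0,0]},
    {"travel": [0,0,0.001],"turn": [0,0,0]}
  ]
}}

```text
time: 7.5
position: [0.5901, -0.0231, 0.0715]
tool_rot: [-0.005, 3.141, 0.001]
ft_force: [-3.7, -0.4, 8.3]
grip_width: 0.689
grip_force: 25.0
```

Request:
{"name": "step_arm", "arguments": {
  "commands": [
    {"travel": [-0.002,0,-0.001],"turn": [0,0,0]},
    {"travel": [-0.003,0,-0.001],"turn": [0,0,0]},
    {"travel": [-0.004,0,-0.001],"turn": [0,0,0]},
    {"travel": [-0.004,0,-0.001],"turn": [0,0,0]}
  ]
}}

```text
time: 7.9
position: [0.5942, -0.023, 0.0715]
tool_rot: [-0.005, 3.141, 0.0]
ft_force: [-0.9, -1.2, 5.9]
grip_width: 0.687
grip_force: 25.0
```

Request:
{"name": "step_arm", "arguments": {
  "commands": [
    {"travel": [-0.001,0,0],"turn": [0,0,0]},
    {"travel": [-0.001,0,0],"turn": [0,0,0]}
  ]
}}

```text
time: 8.1
position: [0.5951, -0.0231, 0.0715]
tool_rot: [-0.005, 3.141, 0.0]
ft_force: [-2.5, -0.8, 5.0]
grip_width: 0.69
grip_force: 25.0
```

Request:
{"name": "step_arm", "arguments": {
  "commands": [
    {"travel": [-0.001,0,0],"turn": [0,0,0]},
    {"travel": [-0.001,0,0],"turn": [0,0,0]}
  ]
}}

```text
time: 8.3
position: [0.5952, -0.023, 0.0716]
tool_rot: [0.004, -3.14, -0.001]
ft_force: [-5.6, -0.1, 7.1]
grip_width: 0.688
grip_force: 25.0
```

Request:
{"name": "step_arm", "arguments": {
  "commands": [
    {"travel": [0.001,0,0],"turn": [0,0,0]},
    {"travel": [0.001,0,0],"turn": [0,0,0]},
    {"travel": [0.001,0,0],"turn": [0,0,0]},
    {"travel": [0.001,0,0],"turn": [0,0,0]},
    {"travel": [0.001,0,-0.003],"turn": [0,0,0]}
  ],
  "gripper": 0.8
}}

```text
time: 8.8
position: [0.5944, -0.023, 0.0736]
tool_rot: [0.005, -3.141, 0.0]
ft_force: [-0.4, -0.6, -0.0]
grip_width: 0.799
grip_force: 0.0
```

Request:
{"name": "step_arm", "arguments": {
  "commands": [
    {"travel": [0,0,-0.02],"turn": [0,0,0]},
    {"travel": [0,0,-0.05],"turn": [0,0,0]},
    {"travel": [0,0,-0.08],"turn": [0,0,0]},
    {"travel": [0,0,-0.09],"turn": [0,0,0]}
  ]
}}

```text
time: 9.2
position: [0.5967, -0.0234, 0.1676]
tool_rot: [-0.004, 3.136, 0.001]
ft_force: [0.1, 0.6, -0.5]
grip_width: 0.797
grip_force: 0.0
```

Request:
{"name": "step_arm", "arguments": {
  "commands": [
    {"travel": [0.003,-0.03,0],"turn": [0,0,0]},
    {"travel": [0.003,-0.055,0],"turn": [0,0,0]},
    {"travel": [0.003,-0.055,0],"turn": [0,0,0]},
    {"travel": [0.003,-0.055,0],"turn": [0,0,0]},
    {"travel": [0.003,-0.055,0],"turn": [0,0,0]}
  ],
  "gripper": 0
}}

```text
time: 9.7
position: [0.5918, -0.0766, 0.1635]
tool_rot: [0.007, -3.141, -0.001]
ft_force: [1.0, 0.1, -0.4]
grip_width: 0.429
grip_force: 0.0
```

Run:
```python
from h import *
s=ctrl.get_state();im=ctrl.get_image('wrist')[...,::-1].copy();t=ctrl.get_image('top')[...,::-1]
rel([.591,-.078,.069],down(89.9));print(s['grip_width'])
c=cv2.resize(t[140:260,200:360],(400,300),interpolation=cv2.INTER_CUBIC)
o=np.zeros((420,800,3),np.uint8);o[:300,:400]=c;o[:300,400:]=cv2.resize(im,(400,300));cv2.imwrite('pics/c3.png',o)
```

```text
t 9.8 travel [ 0.0009 -0.0015  0.0947] turn [ 0.03 -0.03  0.39]
0.42927327114379504
```

View pics/c3.png

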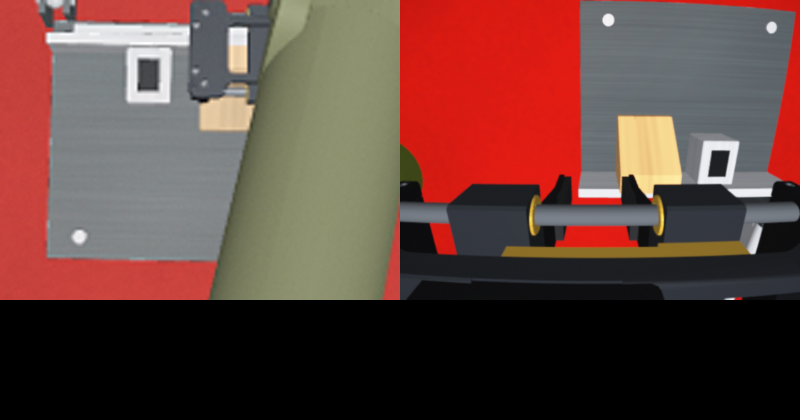

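Request:
{"name": "step_arm", "arguments": {
  "commands": [
    {"travel": [0.001,-0.003,0],"turn": [0,0,0.4]},
    {"travel": [0.001,-0.003,0],"turn": [0,0,0.4]},
    {"travel": [0.001,-0.003,0],"turn": [0,0,0.4]},
    {"travel": [0.001,-0.003,0],"turn": [0,0,0.4]},
    {"travel": [0.001,-0.003,0],"turn": [0,0,0.4]}
  ]
}}

```text
time: 10.3
position: [0.5909, -0.081, 0.1641]
tool_rot: [0.006, 3.141, 0.0]
ft_force: [0.6, -0.1, -0.8]
grip_width: 0.012
grip_force: 0.0
```

Request:
{"name": "step_arm", "arguments": {
  "commands": [
    {"travel": [0,0,0.03],"turn": [0,0,0]},
    {"travel": [0,0,0.06],"turn": [0,0,0]},
    {"travel": [0,0,0.085],"turn": [0,0,0]},
    {"travel": [0,0,0.093],"turn": [0,0,0]},
    {"travel": [0,0,0.093],"turn": [0,0,0]}
  ]
}}

```text
time: 10.8
position: [0.5901, -0.081, 0.0701]
tool_rot: [-0.006, -3.139, 0.0]
ft_force: [0.5, -0.1, 0.6]
grip_width: 0.003
grip_force: 0.0
```

Request:
{"name": "step_arm", "arguments": {
  "commands": [
    {"travel": [0,0.004,0],"turn": [0,0,0]},
    {"travel": [0,0.01,0],"turn": [0,0,0]},
    {"travel": [0,0.015,0],"turn": [0,0,0]},
    {"travel": [0,0.02,0],"turn": [0,0,0]},
    {"travel": [0,0.025,0],"turn": [0,0,0]}
  ]
}}

```text
time: 11.3
position: [0.5914, -0.0555, 0.0717]
tool_rot: [0.006, 3.14, 0.0]
ft_force: [0.4, 0.4, 1.3]
grip_width: 0.007
grip_force: 0.3
```

Request:
{"name": "step_arm", "arguments": {
  "commands": [
    {"travel": [0,0.003,0],"turn": [0,0,0]},
    {"travel": [0,0.006,0],"turn": [0,0,0]},
    {"travel": [0,0.009,0],"turn": [0,0,0]},
    {"travel": [0,0.011,0],"turn": [0,0,0]},
    {"travel": [0,0.011,0],"turn": [0,0,0]}
  ]
}}

```text
time: 11.8
position: [0.591, -0.0447, 0.071]
tool_rot: [-0.006, -3.141, -0.0]
ft_force: [-0.3, -0.1, -0.4]
grip_width: 0.005
grip_force: 0.0
```

Request:
{"name": "step_arm", "arguments": {
  "commands": [
    {"travel": [0,0.001,0],"turn": [0,0,0]},
    {"travel": [0,0.002,0],"turn": [0,0,0]},
    {"travel": [0,0.002,0],"turn": [0,0,0]}
  ]
}}

```text
time: 12.1
position: [0.591, -0.043, 0.071]
tool_rot: [-0.006, -3.141, -0.0]
ft_force: [-0.1, 0.5, -0.4]
grip_width: 0.002
grip_force: 0.1
```

Request:
{"name": "step_arm", "arguments": {
  "commands": [
    {"travel": [0,0.001,0],"turn": [0,0,0]},
    {"travel": [0,0.002,0],"turn": [0,0,0]},
    {"travel": [0,0.002,0],"turn": [0,0,0]}
  ]
}}

```text
time: 12.4
position: [0.5909, -0.0422, 0.0711]
tool_rot: [-0.007, -3.141, 0.002]
ft_force: [-0.8, -3.3, 0.4]
grip_width: 0.003
grip_force: 1.6
```

Request:
{"name": "step_arm", "arguments": {
  "commands": [
    {"travel": [0,0.001,0],"turn": [0,0,0]},
    {"travel": [0,0.001,0],"turn": [0,0,0]},
    {"travel": [0,0.001,0],"turn": [0,0,0]}
  ]
}}

```text
time: 12.7
position: [0.5909, -0.042, 0.0713]
tool_rot: [-0.009, -3.142, 0.003]
ft_force: [-1.4, -4.6, 2.8]
grip_width: 0.005
grip_force: 2.7
```

Request:
{"name": "step_arm", "arguments": {
  "commands": [
    {"travel": [0,-0.006,0],"turn": [0,0,0]},
    {"travel": [0,-0.015,0],"turn": [0,0,0]},
    {"travel": [0,-0.015,-0.04],"turn": [0,0,0]},
    {"travel": [0,-0.015,-0.08],"turn": [0,0,0]},
    {"travel": [0.02,0,-0.1],"turn": [0,0,0]}
  ]
}}

```text
time: 13.2
position: [0.574, -0.0424, 0.1747]
tool_rot: [0.011, 3.135, -0.002]
ft_force: [0.2, -0.0, 1.6]
grip_width: 0.003
grip_force: 0.0
```

Run:
```python
from h import *
s=ctrl.get_state();print(s['position'],s['joint_positions'])
n=down(89.9,44)[:,2];print(n)
c=np.array([.622-.045,.034-.03,.076])
for g in(.06,.02,0):print(g,c-n*(.014+g));rel(c-n*(.014+g),down(89.9,44))
```

```text
[ 0.57400336 -0.04237483  0.17471872] [-0.50909101  0.21861908  0.61331884  1.7484596  -0.1330993   1.20968441
  1.70284569]
[ 0.69465731 -0.00121241 -0.7193398 ]
0.06 [0.52559536 0.00408972 0.12923115]
t 13.2 travel [0.049  0.0462 0.0451] turn [ -0.19 -43.63  -0.28]
0.02 [0.55338165 0.00404122 0.10045755]
t 13.2 travel [0.0214 0.0464 0.0741] turn [ -0.19 -43.63  -0.28]
0 [0.5672748  0.00401697 0.08607076]
t 13.2 travel [0.0076 0.0465 0.0885] turn [ -0.19 -43.63  -0.28]
```

Request:
{"name": "step_arm", "arguments": {
  "commands": [
    {"travel": [0.03,0.02,0],"turn": [0,-8,0]},
    {"travel": [0.06,0.046,0],"turn": [0,-16,0]},
    {"travel": [0.07,0.046,0],"turn": [0,-24,0]},
    {"travel": [0.07,0.046,0],"turn": [0,-32,0]},
    {"travel": [0.07,0.046,0],"turn": [0,-40,0]}
  ]
}}

```text
time: 13.7
position: [0.5042, 0.0146, 0.1732]
tool_rot: [-0.01, 2.646, 0.028]
ft_force: [1.1, 0.5, 1.7]
grip_width: 0.006
grip_force: 0.0
```

Request:
{"name": "step_arm", "arguments": {
  "commands": [
    {"travel": [0,0,0],"turn": [0,0,0]},
    {"travel": [0,0,0],"turn": [0,0,0]}
  ]
}}

```text
time: 13.9
position: [0.5058, 0.0102, 0.1747]
tool_rot: [0.002, 2.647, 0.024]
ft_force: [0.0, -0.6, -0.3]
grip_width: 0.005
grip_force: 0.0
```

Run:
```python
from h import *
s=ctrl.get_state();print(s['position'],s['joint_positions'],Ro.from_rotvec(s['tool_rot']).as_matrix()[:,2])
n=down(89.9,44)[:,2]
c=np.array([.622-.045,.034-.03,.076])
for g in(.06,.02,0):rel(c-n*(.014+g),down(89.9,44))
t=ctrl.get_image('top')[...,::-1];w=ctrl.get_image('wrist')[...,::-1];sd=ctrl.get_image('side')[...,::-1]
o=np.zeros((600,800,3),np.uint8);o[:300,:400]=cv2.resize(t[140:260,200:360],(400,300),interpolation=cv2.INTER_CUBIC);o[:300,400:]=cv2.resize(w,(400,300));o[300:,:400]=cv2.resize(sd[150:270,210:370],(400,300),interpolation=cv2.INTER_CUBIC);cv2.imwrite('pics/c4.png',o)
```

```text
[0.50579889 0.0101741  0.17471078] [-0.27165736 -0.29652045  0.1556238   2.28521378  0.13297855  0.65906269
  1.37350022] [ 0.47474577  0.01685992 -0.87996147]
t 13.9 travel [ 0.0041 -0.0069  0.0493] turn [  0.98 -15.66  -0.36]
t 13.9 travel [-0.0067 -0.0076  0.0878] turn [  0.98 -15.66  -0.36]
t 13.9 travel [-0.0121 -0.0079  0.1071] turn [  0.98 -15.66  -0.36]
```

View pics/c4.png

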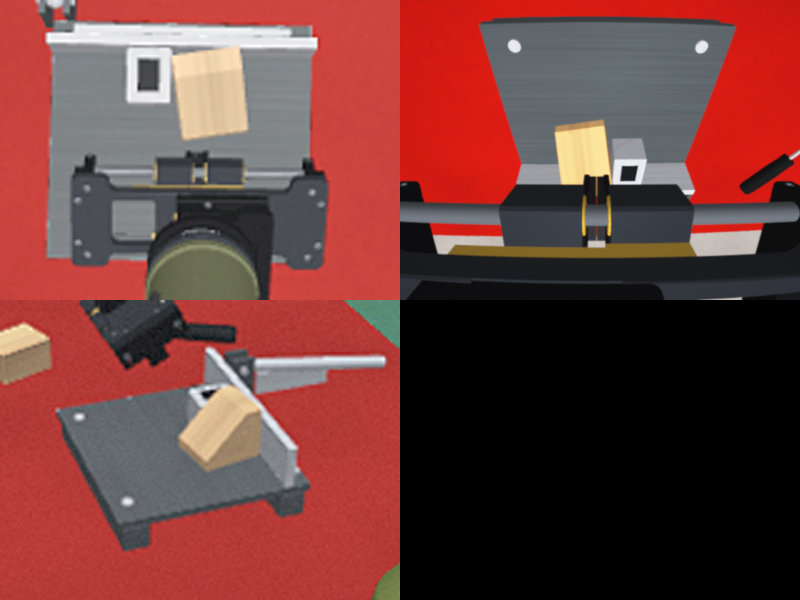

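Request:
{"name": "step_arm", "arguments": {
  "commands": [
    {"travel": [0,-0.001,0.025],"turn": [0.5,-3,0]},
    {"travel": [-0.001,-0.002,0.05],"turn": [1,-8,-0.2]},
    {"travel": [-0.003,-0.003,0.07],"turn": [1,-15.7,-0.4]},
    {"travel": [-0.003,-0.003,0.075],"turn": [1,-15.7,-0.4]},
    {"travel": [-0.003,-0.003,0.075],"turn": [1,-15.7,-0.4]}
  ]
}}

```text
time: 14.55
position: [0.5471, 0.0166, 0.1196]
tool_rot: [-0.013, 2.4, 0.007]
ft_force: [0.2, 0.1, 0.1]
grip_width: 0.007
grip_force: 0.0
```

```bash
cat > st.py <<'E'
from h import *
s=ctrl.get_state();R=Ro.from_rotvec(s['tool_rot']).as_matrix();print(s['position'],'tip',s['position']+.014*R[:,2],s['joint_positions'],R[:,2],s['ft_force'])
n=down(89.9,44)[:,2]
c=np.array([.622-.045,.034-.03,.076])
for g in(.02,0):rel(c-n*(.014+g),down(89.9,44))
print('in tool: +x',np.round(R.T@[1,0,0],3),'+y',np.round(R.T@[0,1,0],3),'up',np.round(R.T@[0,0,1],3),'diag',np.round(R.T@n,3))
E
python3 st.py
```

```text
[0.54705578 0.01658488 0.11963421] tip [0.55650996 0.01670373 0.10930927] [ 0.32801724 -0.18666057 -0.42762052  2.43899439 -0.01971401  0.13432843
  1.4775081 ] [ 0.67529853  0.00848916 -0.73749564] [0.21901692 0.13555852 0.07170027]
t 14.55 travel [ 0.0084 -0.0126  0.0183] turn [ 0.56 -1.52  0.51]
t 14.55 travel [ 0.0079 -0.0128  0.0383] turn [ 0.56 -1.52  0.51]
in tool: +x [-0.737 -0.011  0.675] +y [-0.008  1.     0.008] up [-0.675  0.001 -0.737] diag [-0.026 -0.01   1.   ]
```

Request:
{"name": "step_arm", "arguments": {
  "commands": [
    {"travel": [0.003,-0.008,0],"turn": [0.5,4,0.4]},
    {"travel": [0.003,-0.008,0.005],"turn": [0.5,7,0.4]},
    {"travel": [0.003,-0.008,0.01],"turn": [0.5,7,0.4]},
    {"travel": [0.003,-0.008,0.01],"turn": [0.5,7,0.4]}
  ]
}}

```text
time: 14.95
position: [0.5515, 0.0073, 0.1098]
tool_rot: [0.002, 2.524, -0.002]
ft_force: [-0.0, 0.0, -0.4]
grip_width: 0.005
grip_force: 0.0
```

```bash
python3 st.py
```

```text
[0.55145734 0.0073358  0.10982002] tip [0.55956953 0.00730694 0.09840987] [ 0.33599644 -0.12294409 -0.41381187  2.34643473  0.01822987  0.29199716
  1.46278312] [ 0.57944184 -0.00206161 -0.81501099] [-0.0334442   0.03212532 -0.36070557]
t 14.95 travel [ 0.0039 -0.0033  0.0088] turn [-0.06 -8.59  0.04]
t 14.95 travel [ 0.0009 -0.0033  0.0285] turn [-0.06 -8.59  0.04]
in tool: +x [-0.815  0.002  0.579] +y [ 0.001  1.    -0.002] up [-0.579 -0.001 -0.815] diag [-0.149  0.001  0.989]
```

Request:
{"name": "step_arm", "arguments": {
  "commands": [
    {"travel": [-0.001,0,0.006],"turn": [0,0,0]},
    {"travel": [-0.002,0,0.012],"turn": [0,0,0]},
    {"travel": [-0.003,0,0.016],"turn": [0,0,0]},
    {"travel": [-0.003,0,0.018],"turn": [0,0,0]}
  ]
}}

```text
time: 15.35
position: [0.5637, 0.0063, 0.0964]
tool_rot: [0.004, 2.525, -0.004]
ft_force: [-0.2, 0.0, -0.3]
grip_width: 0.008
grip_force: 0.0
```

Request:
{"name": "step_arm", "arguments": {
  "commands": [
    {"travel": [-0.0008,0,0.002],"turn": [0,0,0]},
    {"travel": [-0.0016,0,0.004],"turn": [0,0,0]},
    {"travel": [-0.0016,0,0.004],"turn": [0,0,0]}
  ]
}}

```text
time: 15.65
position: [0.5677, 0.0059, 0.0948]
tool_rot: [0.004, 2.524, -0.004]
ft_force: [-0.2, -0.0, 0.7]
grip_width: 0.006
grip_force: 0.2
```

Request:
{"name": "step_arm", "arguments": {
  "commands": [
    {"travel": [-0.0008,0,0.002],"turn": [0,0,0]},
    {"travel": [-0.0016,0,0.004],"turn": [0,0,0]},
    {"travel": [-0.0016,0,0.004],"turn": [0,0,0]}
  ]
}}

```text
time: 15.95
position: [0.5726, 0.0063, 0.094]
tool_rot: [0.004, 2.52, -0.004]
ft_force: [-1.3, 0.4, 3.7]
grip_width: 0.008
grip_force: 1.6
```

```bash
python3 st.py
```

```text
[0.57260878 0.00627224 0.09400612] tip [0.58075878 0.00622165 0.08262302] [ 0.37794476 -0.039081   -0.46066745  2.31674869  0.15565896  0.24362033
  1.34085805] [ 0.5821428  -0.00361346 -0.81307854] [-1.28414152  0.43633836  3.72523765]
t 15.95 travel [ 0.0119 -0.0023 -0.0164] turn [-0.15 -8.4  -0.  ]
t 15.95 travel [ 0.009  -0.0023  0.0034] turn [-0.15 -8.4  -0.  ]
in tool: +x [-0.813  0.003  0.582] +y [ 0.002  1.    -0.004] up [-0.582 -0.002 -0.813] diag [-0.146  0.003  0.989]
```

Request:
{"name": "step_arm", "arguments": {
  "commands": [
    {"travel": [-0.0006,0,0.001],"turn": [0,0,0]},
    {"travel": [-0.0012,0,0.002],"turn": [0,0,0]},
    {"travel": [-0.0012,0,0.002],"turn": [0,0,0]}
  ]
}}

```text
time: 16.25
position: [0.5738, 0.0063, 0.0936]
tool_rot: [0.003, 2.521, -0.006]
ft_force: [-20.6, 1.0, 24.1]
grip_width: 0.004
grip_force: 15.9
```

```bash
python3 st.py|head -1
cat > shot.py <<'E'
from h import *
import sys
t=ctrl.get_image('top')[...,::-1];w=ctrl.get_image('wrist')[...,::-1];sd=ctrl.get_image('side')[...,::-1]
o=np.zeros((600,800,3),np.uint8);o[:300,:400]=cv2.resize(t[140:215,230:330],(400,300),interpolation=cv2.INTER_CUBIC);o[:300,400:]=cv2.resize(w,(400,300));o[300:,:400]=cv2.resize(sd[165:240,250:350],(400,300),interpolation=cv2.INTER_CUBIC)
o[300:,400:]=cv2.resize(w[150:300,180:380],(400,300))
cv2.imwrite(sys.argv[1],o)
E
python3 shot.py pics/c5.png
```

```text
[0.57380403 0.00631178 0.09362575] tip [0.58194001 0.00624508 0.08223271] [ 0.37912533 -0.03498819 -0.46323864  2.31348957  0.16859098  0.24502375
```

View pics/c5.png

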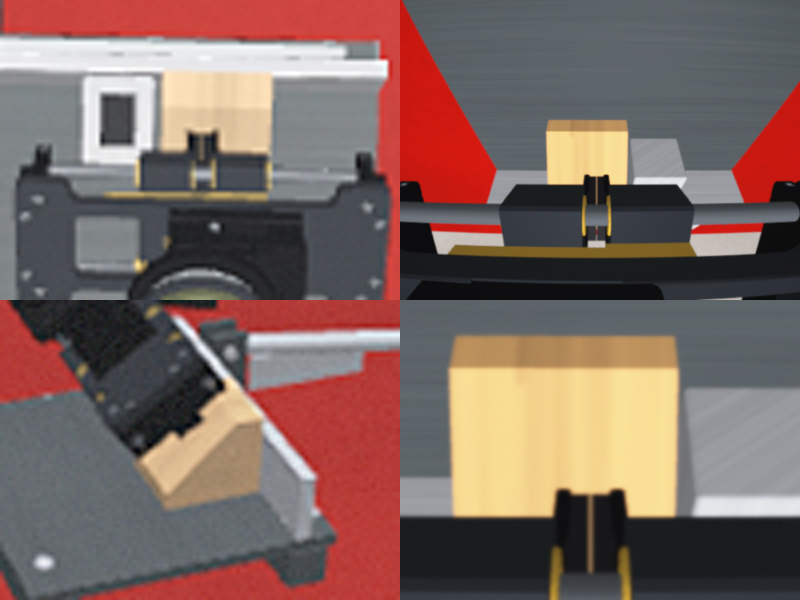

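Request:
{"name": "step_arm", "arguments": {
  "commands": [
    {"travel": [0.002,0,-0.01],"turn": [0,0,0]},
    {"travel": [0.004,0,-0.03],"turn": [0,0,0]},
    {"travel": [0.004,-0.03,-0.05],"turn": [0,0,0]},
    {"travel": [0.004,-0.07,-0.05],"turn": [0,0,0]},
    {"travel": [0.004,-0.07,-0.05],"turn": [0,0,0]}
  ]
}}

```text
time: 16.9
position: [0.5407, -0.0699, 0.1312]
tool_rot: [0.016, 2.521, -0.008]
ft_force: [-0.1, 0.7, -0.6]
grip_width: 0.006
grip_force: 0.0
```

```bash
python3 st.py; python3 -c "
from h import *
R=down(90,34);rel(np.array([.583,-.064,.056])-.014*R[:,2],R)"
```

```text
[ 0.54065044 -0.06993461  0.131195  ] tip [ 0.54878777 -0.0700637   0.11980346] [ 0.28870879 -0.17372613 -0.15805802  2.34492207 -0.25785032  0.36090099
  1.89552599] [ 0.5812378  -0.00922047 -0.81368151] [-0.08303605  0.74290206 -0.58736095]
t 16.9 travel [0.0082 0.0742 0.0317] turn [-0.5  -8.46 -0.44]
t 16.9 travel [0.0053 0.0744 0.0515] turn [-0.5  -8.46 -0.44]
in tool: +x [-0.814  0.013  0.581] +y [ 0.01   1.    -0.009] up [-0.581 -0.002 -0.814] diag [-0.147  0.009  0.989]
t 16.9 travel [0.0089 0.0065 0.0718] turn [-0.52  1.54 -0.56]
```

Request:
{"name": "step_arm", "arguments": {
  "commands": [
    {"travel": [0.003,0.003,0.02],"turn": [-0.5,0.5,-0.5]},
    {"travel": [0.006,0.005,0.045],"turn": [-0.5,1,-0.5]},
    {"travel": [0.009,0.0055,0.065],"turn": [-0.5,1.5,-0.5]},
    {"travel": [0.009,0.0055,0.072],"turn": [-0.5,1.5,-0.5]},
    {"travel": [0.009,0.0055,0.072],"turn": [-0.5,1.5,-0.5]}
  ]
}}

```text
time: 17.4
position: [0.5745, -0.0581, 0.0648]
tool_rot: [-0.011, 2.553, 0.005]
ft_force: [0.0, -0.0, 0.1]
grip_width: 0.005
grip_force: 0.0
```

Request:
{"name": "step_arm", "arguments": {
  "commands": [
    {"travel": [0,0.005,0],"turn": [0,0,0]},
    {"travel": [0,0.01,0],"turn": [0,0,0]},
    {"travel": [0,0.014,0],"turn": [0,0,0]},
    {"travel": [0,0.016,0],"turn": [0,0,0]},
    {"travel": [0,0.016,0],"turn": [0,0,0]}
  ]
}}

```text
time: 17.9
position: [0.575, -0.0424, 0.067]
tool_rot: [-0.011, 2.549, 0.003]
ft_force: [-0.9, 0.4, 0.5]
grip_width: 0.0
grip_force: 0.0
```

```bash
python3 st.py
```

```text
[ 0.57504011 -0.04243387  0.06697206] tip [ 0.58286042 -0.042368    0.05536006] [ 0.23440657  0.02591777 -0.18870686  2.31183982 -0.12382677  0.21392836
  1.73977755] [ 0.55859315  0.00470556 -0.82942845] [-0.85746197  0.35945038  0.45363024]
t 17.9 travel [-0.0011  0.0467 -0.0397] turn [  0.37 -10.04   0.47]
t 17.9 travel [-0.0046  0.0465 -0.02  ] turn [  0.37 -10.04   0.47]
in tool: +x [-0.829 -0.009  0.559] +y [-0.007  1.     0.005] up [-0.559 -0.    -0.829] diag [-0.174 -0.007  0.985]
```

Small pushes until the stop answers.

Request:
{"name": "step_arm", "arguments": {
  "commands": [
    {"travel": [0,0.001,0],"turn": [0,0,0]},
    {"travel": [0,0.002,0],"turn": [0,0,0]},
    {"travel": [0,0.002,0],"turn": [0,0,0]}
  ]
}}

```text
time: 18.2
position: [0.5749, -0.0406, 0.0662]
tool_rot: [-0.01, 2.55, 0.003]
ft_force: [-0.0, -0.3, 0.2]
grip_width: 0.005
grip_force: 0.0
```

Request:
{"name": "step_arm", "arguments": {
  "commands": [
    {"travel": [0,0.001,0],"turn": [0,0,0]},
    {"travel": [0,0.002,0],"turn": [0,0,0]},
    {"travel": [0,0.002,0],"turn": [0,0,0]}
  ]
}}

```text
time: 18.5
position: [0.5749, -0.0386, 0.0661]
tool_rot: [-0.01, 2.55, 0.003]
ft_force: [-0.2, -0.7, 0.3]
grip_width: 0.003
grip_force: 0.2
```

Request:
{"name": "step_arm", "arguments": {
  "commands": [
    {"travel": [0,0.001,0],"turn": [0,0,0]},
    {"travel": [0,0.002,0],"turn": [0,0,0]},
    {"travel": [0,0.002,0],"turn": [0,0,0]}
  ]
}}

```text
time: 18.8
position: [0.5748, -0.0364, 0.0661]
tool_rot: [-0.011, 2.55, 0.004]
ft_force: [-0.3, -0.2, 0.9]
grip_width: 0.004
grip_force: 0.2
```

Request:
{"name": "step_arm", "arguments": {
  "commands": [
    {"travel": [0,0.001,0],"turn": [0,0,0]},
    {"travel": [0,0.0015,0],"turn": [0,0,0]},
    {"travel": [0,0.0015,0],"turn": [0,0,0]}
  ]
}}

```text
time: 19.1
position: [0.5749, -0.0355, 0.0662]
tool_rot: [-0.01, 2.55, 0.003]
ft_force: [-0.2, -1.4, -0.2]
grip_width: 0.006
grip_force: 1.0
```

Request:
{"name": "step_arm", "arguments": {
  "commands": [
    {"travel": [0,0.001,0],"turn": [0,0,0]},
    {"travel": [0,0.0015,0],"turn": [0,0,0]},
    {"travel": [0,0.0015,0],"turn": [0,0,0]}
  ]
}}

```text
time: 19.4
position: [0.5748, -0.0353, 0.0662]
tool_rot: [-0.007, 2.55, 0.002]
ft_force: [0.1, -5.2, -0.2]
grip_width: 0.005
grip_force: 2.9
```

```bash
python3 st.py | head -2; python3 shot.py pics/c6.png
```

```text
[ 0.5748246  -0.03534154  0.06616485] tip [ 0.58263364 -0.03530093  0.05454516] [ 0.2149064   0.02560923 -0.18962616  2.31385784 -0.0620914   0.21150917
  1.65997786] [ 0.55778787  0.00290058 -0.82997848] [ 0.10029575 -5.19473878 -0.18703665]
```

View pics/c6.png

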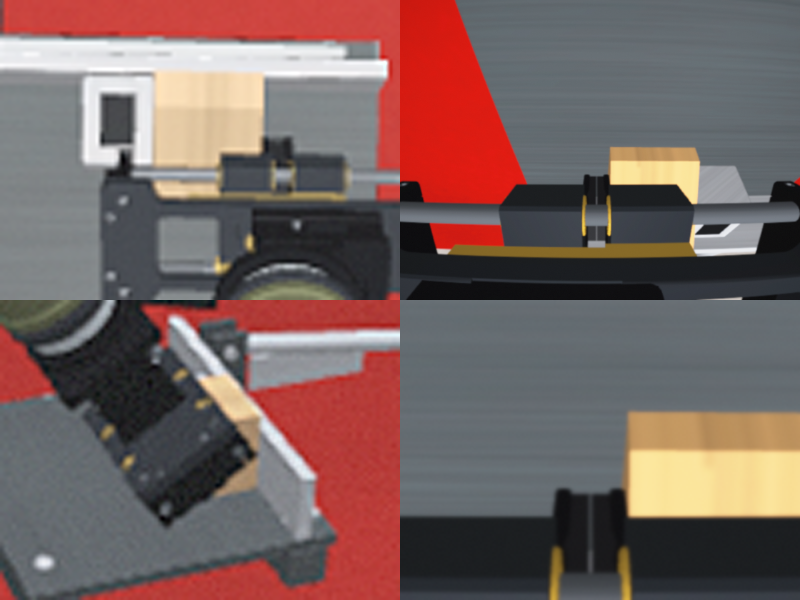

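Request:
{"name": "step_arm", "arguments": {
  "commands": [
    {"travel": [0,-0.004,0],"turn": [0,0,0]},
    {"travel": [0,-0.01,0],"turn": [0,0,0]},
    {"travel": [0,-0.016,0],"turn": [0,0,0]},
    {"travel": [0,-0.022,-0.01],"turn": [0,0,0]},
    {"travel": [0,-0.022,-0.04],"turn": [0,0,0]}
  ]
}}

```text
time: 20.05
position: [0.5516, -0.0555, 0.0973]
tool_rot: [-0.01, 2.555, 0.005]
ft_force: [0.2, 0.6, 0.5]
grip_width: 0.005
grip_force: 0.0
```

Request:
{"name": "step_arm", "arguments": {
  "commands": [
    {"travel": [0,0,-0.04],"turn": [0,0,0]},
    {"travel": [0,0,-0.045],"turn": [0,0,0]},
    {"travel": [0,0.03,-0.045],"turn": [0,0,0]},
    {"travel": [0,0.063,-0.045],"turn": [0,0,0]},
    {"travel": [0,0.063,-0.045],"turn": [0,0,0]}
  ]
}}

```text
time: 20.55
position: [0.5271, 0.0118, 0.1366]
tool_rot: [-0.02, 2.55, 0.005]
ft_force: [0.2, -0.3, 0.4]
grip_width: 0.008
grip_force: 0.0
```

```bash
python3 st.py; python3 -c "
from h import *
R=down(90,36);n=down(90,44)[:,2];rel(np.array([.578,.004,.077])-.014*R[:,2]-.015*n,R)"
```

```text
[0.52708714 0.01175342 0.13664861] tip [0.53489607 0.01186826 0.12502934] [ 0.30904782 -0.22538179 -0.37667979  2.34937211 -0.10900573  0.41269655
  1.58941259] [ 0.5577807   0.00820304 -0.82994783] [ 0.20609851 -0.25166984  0.43621524]
t 20.55 travel [-0.0015 -0.0081  0.0446] turn [  0.6  -10.09   0.81]
t 20.55 travel [-0.005  -0.0083  0.0643] turn [  0.6  -10.09   0.81]
in tool: +x [-0.83  -0.016  0.558] +y [-0.014  1.     0.008] up [-0.558 -0.001 -0.83 ] diag [-0.175 -0.012  0.984]
t 20.55 travel [-0.0057 -0.0082  0.0491] turn [ 0.48 -2.09  0.77]
```

Request:
{"name": "step_arm", "arguments": {
  "commands": [
    {"travel": [-0.002,-0.004,0.018],"turn": [0.5,-1,0.8]},
    {"travel": [-0.004,-0.008,0.038],"turn": [0.5,-2,0.8]},
    {"travel": [-0.0057,-0.008,0.049],"turn": [0.5,-2,0.8]},
    {"travel": [-0.0057,-0.008,0.049],"turn": [0.5,-2,0.8]},
    {"travel": [-0.0057,-0.008,0.049],"turn": [0.5,-2,0.8]}
  ]
}}

```text
time: 21.05
position: [0.5589, -0.0007, 0.0986]
tool_rot: [0.011, 2.517, -0.001]
ft_force: [0.1, -0.7, 0.6]
grip_width: 0.006
grip_force: 0.0
```

```bash
python3 st.py; python3 -c "
from h import *
R=down(90,36);n=down(90,44)[:,2];rel(np.array([.578,.004,.077])-.014*R[:,2],R)"
```

```text
[ 0.55890311 -0.00072131  0.09860889] tip [ 0.56709488 -0.00077111  0.08725581] [ 0.384107   -0.08382701 -0.44432071  2.34519783  0.03557485  0.24870896
  1.46003945] [ 0.58512638 -0.00355679 -0.81093432] [ 0.08947625 -0.68923807  0.61499641]
t 21.05 travel [ 0.0034  0.0047 -0.0047] turn [-0.17 -8.19 -0.34]
t 21.05 travel [0.0006 0.0048 0.015 ] turn [-0.17 -8.19 -0.34]
in tool: +x [-0.811  0.008  0.585] +y [ 0.007  1.    -0.004] up [-0.585  0.002 -0.811] diag [-0.142  0.003  0.99 ]
t 21.05 travel [-0.0028  0.0048  0.0147] turn [-0.2  -0.19 -0.43]
```

Request:
{"name": "step_arm", "arguments": {
  "commands": [
    {"travel": [0,0.003,0],"turn": [0,0,-0.4]},
    {"travel": [0,0.005,0.001],"turn": [0,0,-0.4]},
    {"travel": [-0.001,0.005,0.006],"turn": [0,0,-0.4]},
    {"travel": [-0.0015,0.005,0.009],"turn": [0,0,-0.4]},
    {"travel": [-0.0015,0.005,0.009],"turn": [0,0,-0.4]}
  ]
}}

```text
time: 21.55
position: [0.5658, 0.0044, 0.0928]
tool_rot: [0.001, 2.515, -0.005]
ft_force: [-0.6, -0.3, 0.2]
grip_width: 0.006
grip_force: 0.0
```

Request:
{"name": "step_arm", "arguments": {
  "commands": [
    {"travel": [-0.0002,0,0.001],"turn": [0,0,0]},
    {"travel": [-0.0004,0,0.002],"turn": [0,0,0]},
    {"travel": [-0.0004,0,0.002],"turn": [0,0,0]}
  ]
}}

```text
time: 21.85
position: [0.5673, 0.0042, 0.0914]
tool_rot: [0.002, 2.515, -0.005]
ft_force: [-0.1, 0.3, -0.6]
grip_width: 0.005
grip_force: 0.0
```

```bash
python3 st.py
```

```text
[0.56726035 0.0041641  0.0914062 ] tip [0.57546772 0.00410771 0.08006442] [ 0.40688825 -0.04774546 -0.48387182  2.33318007  0.13653349  0.22847957
  1.3623522 ] [ 0.58624088 -0.00402769 -0.81012678] [-0.09358985  0.25964019 -0.62780241]
t 21.85 travel [ 0.0059 -0.0002 -0.0155] turn [-0.17 -8.11  0.07]
t 21.85 travel [ 0.0031 -0.0001  0.0043] turn [-0.17 -8.11  0.07]
in tool: +x [-0.81   0.003  0.586] +y [ 0.     1.    -0.004] up [-0.586 -0.003 -0.81 ] diag [-0.141  0.003  0.99 ]
```

Request:
{"name": "step_arm", "arguments": {
  "commands": [
    {"travel": [-0.0002,0,0.001],"turn": [0,0,0]},
    {"travel": [-0.0003,0,0.002],"turn": [0,0,0]},
    {"travel": [-0.0003,0,0.002],"turn": [0,0,0]}
  ]
}}

```text
time: 22.15
position: [0.5687, 0.0042, 0.0899]
tool_rot: [0.002, 2.515, -0.005]
ft_force: [-0.9, 0.7, 1.5]
grip_width: 0.01
grip_force: 0.0
```

Request:
{"name": "step_arm", "arguments": {
  "commands": [
    {"travel": [-0.0002,0,0.001],"turn": [0,0,0]},
    {"travel": [-0.0002,0,0.001],"turn": [0,0,0]},
    {"travel": [-0.0002,0,0.001],"turn": [0,0,0]}
  ]
}}

```text
time: 22.45
position: [0.5691, 0.0042, 0.0895]
tool_rot: [0.002, 2.516, -0.006]
ft_force: [-9.5, 0.8, 8.1]
grip_width: 0.007
grip_force: 6.1
```

Request:
{"name": "step_arm", "arguments": {
  "commands": [
    {"travel": [-0.0002,0,0.001],"turn": [0,0,0]},
    {"travel": [-0.0002,0,0.001],"turn": [0,0,0]},
    {"travel": [-0.0002,0,0.001],"turn": [0,0,0]}
  ]
}}

```text
time: 22.75
position: [0.5694, 0.0041, 0.0893]
tool_rot: [0.001, 2.516, -0.007]
ft_force: [-22.4, 0.2, 23.2]
grip_width: 0.006
grip_force: 16.3
```

Request:
{"name": "step_arm", "arguments": {
  "commands": [
    {"travel": [0,0,0],"turn": [0,0,0]},
    {"travel": [0,0,0],"turn": [0,0,0]},
    {"travel": [0,0,0],"turn": [0,0,0]},
    {"travel": [0,0,0],"turn": [0,0,0]},
    {"travel": [0,0,0],"turn": [0,0,0]}
  ]
}}

```text
time: 23.25
position: [0.5693, 0.0042, 0.0893]
tool_rot: [0.001, 2.516, -0.007]
ft_force: [-22.9, 0.7, 22.5]
grip_width: 0.003
grip_force: 16.2
```

```bash
python3 shot.py pics/c7.png
```

```text
(no output)
```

View pics/c7.png

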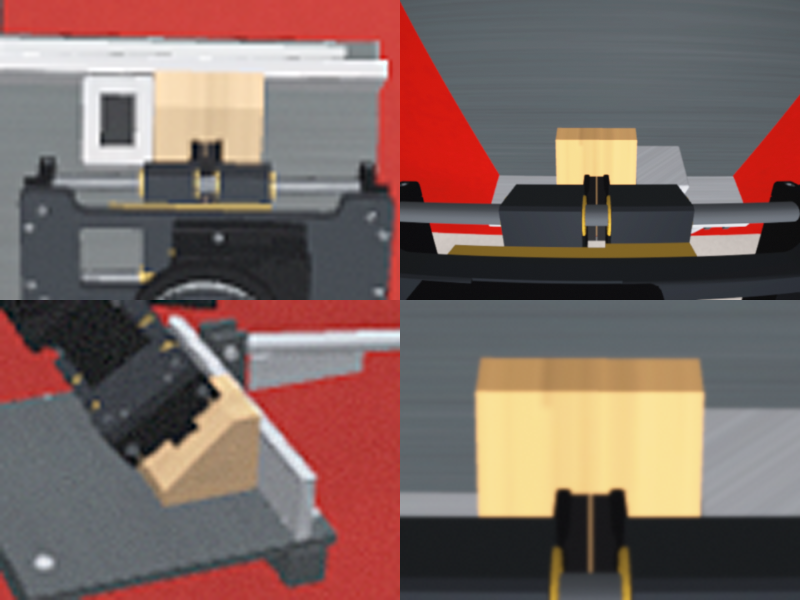

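The wedge sits flush with the fence. Its left edge (top crop, about 155) meets the stop with no gap, and the push holds steady at about 32 N diagonally. I'm handing it in.

```bash
python3 -c "
from bench import ctrl
print(ctrl.close_job())"
```

```text
the job is handed in; nothing more can be done
None
```

The wedge is on the bed with its back flat against the fence and its end touching the stop. I handed the job in at about 23 s, with the arm still holding a steady diagonal push of about 32 N (roughly 23 N down and 23 N towards the fence).

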